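Set the long chisel in the sloping stand

TASK

Pick up the longer of the two chisels and set it in the sloping wooden stand, with the tip of its blade down on the board inside the low pocket and its handle lying in the fork of the post, so that it slopes with the handle uppermost and can be taken up again at that angle. Let go of it and leave the short chisel where it lies.

Things in the scene. Friction and masses are not known exactly. Their poses are not given: they have to be found in the camera images.
- chisel: The longer chisel, 240 mm, 0.12 kg, loose, flat on the bench: wooden handle 26 x 26 mm square, 130 mm long; steel blade 110 long, 16 wide, 4 thick, on the same axis. Origin on the axis, in the handle 25 mm from its blade end, near the balance point, a good grip; 13 mm above the bench while lying. +x along the axis to the butt (x = +105); blade tip at x = -135. z is up while lying.
- short_chisel: Bystander: shorter chisel of the same make, 130 mm overall (handle 80 mm long, 26 x 26 mm; blade 50 mm), flat on the bench. Origin on the axis, in the handle 25 mm from its blade end, 13 mm above the bench; +x towards the butt.
- stand: Brown wood, fixed. Origin on the bench under the centre of its board (250 x 100 x 15 mm); +x level from low pocket to tall forked post. Pocket on the board: end wall's inner face at x = -115, cheeks to x = -75 with inner faces at y = +-23, all 30 mm high, open above and to +x. Chisel seated, tip at the wall: slope 30 deg, its origin at x 3, height 85 mm; tip 10 mm short: x 11, height 88, 32 deg.
- seat (a point): Centre of the fork's seat on the post of the stand, on which the underside of the handle rests: 61.5 mm along the stand's +x from its origin, 103 mm above the bench. The seat is 20 mm long and slopes up 30 degrees towards the stand's +x; two prongs, inner faces at y = +-23 mm, stand 30 mm above it, square to it. Between pocket and post there is only the board. Axes as the stand's.

How it is judged:
At the end, for the whole second after the job is handed in: The long chisel rests in the stand, released and still: it slopes 23.5 to 41 degrees from level with the handle uppermost, in line with the stand within 12 degrees, and its origin is in the stand's frame at x between -15 and 40 mm, y within 16 mm of the middle and height between 72 and 103 mm (x of chisel in the frame of stand between -0.015 and 0.04 m and y of chisel in the frame of stand between -0.016 and 0.016 m and z of chisel in the frame of stand between 0.072 and 0.103 m and angle between chisel's own x axis and vertical between 0.855 and 1.16 rad and angle between the x axis of chisel and the y axis of stand, either way round above 1.36 rad and linear speed of chisel below 0.02 m/s and angular speed of chisel below 0.15 rad/s); the robot touches nothing.
It fails at once if the short chisel is moved by more than 30 mm (distance of short_chisel from where it was at the start of the episode above 0.03 m).
It also fails if it takes over 38 s, if anything falls off the work surface, if the arm or the gripper's body presses on something with over 40 N, if the wrist force passes 120 N, or if a joint passes its speed limit or range.

ROBOT

A 6-joint arm with a two-finger parallel gripper is mounted at the origin on the work surface. World frame = base frame: x ahead of the robot, y to its left, z up, the work surface at z = 0. Lengths are in m, angles in rad, forces in N, time in s.
With the tool pointing down it reaches from about 0.25 to 0.775 m from the base axis. Payload 4 kg.
Tool frame: the origin (TCP) lies on the centre line of the jaws, within the pads' length; the fingertips stand 17 mm ahead of it and the grasp point (between the pads) lies 2 mm behind it (bot.tcp_to_tips is the z of the fingertips in the tool frame, in m); z points along the fingers, y is the line along which they close (so a half turn about z gives the same grasp; the last joint's range is limited). The gripper opens to 94 mm and grips with 3 to 60 N. Pads are 16 mm wide; open, the fingers measure 119 mm over their backs; the gripper's body (75 mm by 177 mm) begins 78 mm behind the grasp point.
Start: joints at [1.117, 0.087, 1.371, -0, 1.684, -0.103], TCP at [0.189, 0.517, 0.223] pointing down, gripper open.
Joint ranges: [-3.1, 3.1], [-0.76, 2.03], [0.27, 2.55], [-1.08, 4.22], [0.17, 2.65], [-2.57, 2.57]. Speed limits (rad/s): [2.79, 2.79, 3.14, 3.14, 3.14, 3.14].

INTERFACE

Orientations are given as a unit quaternion [x, y, z, w].
In Python, from bench import sensors, imaging, bot gives the robot as it stands.
- The arm moves only by the tool jog_arm, never from a script. Its argument "rows" is a list of rows, each a list of 6 numbers: the shift along the world's x, y, z in mm, then the turn, a rotation vector about the world's x, y, z in rad. In form: [[dx, dy, dz, ax, ay, az], ...]. A call has 1 to 20 rows; each row shifts and turns the commanded pose from where the row before left it; what a row does not reach is not made up. A row lasts 1/10 s, in which the tool goes at most 50 mm and 8.59 degrees, less where a joint would pass 70% of its speed; a pose out of reach is approached as far as the arm can. A call is refused whole if a number of a shift passes 50 or a number of a turn 0.15, either way. A call with a gripper value outside its range is refused whole. "hand" is the closure, from -1 (fully open) to 1 (shut), so that 0 is half open, set as the call begins (left out, the last holds). The fingers move at their own pace and stop on an object; "force" is the grip in N (left out, the last holds). Time passes only in rows, so rows that do not move let the fingers close. It gives the time, the measured TCP pose, the force, the opening and the grip force at its end, in the units of the state.
- sensors.get_obs(): the state, without advancing time (a new reading comes with each control period).
- imaging.snapshot(name): name is "scene" or "side" or "wrist"; returns (picture, depth): 400x640x3 uint8, red, green, blue; 400x640 float32, m along the optical axis (not along the pixel's ray), 0 where there is no reading.
- imaging.camera_model(name): a dict with "camera_matrix" (3x3 intrinsics, pixels), "R" (3x3) and "t" (3): a world point X has camera coordinates R X + t. Camera axes: x right, y down, z forward; pixel columns grow to the right and rows downward; lengths in m; the calibration is good to about 2 mm. A picture is of the moment at which its call begins: read the wrist's pose just before it. camera_model takes no time and is no camera call; for the wrist camera it gives the pose at the moment of the call.
- bot.finish_job(): hands the job in; it is judged then, once.
The state is a dict: "t": time; "qpos": joint angles; "qvel": joint speeds; "tau": joint torques, N m; "ee_pos": TCP position; "orientation": TCP orientation; "contact_force": force on the tool from outside, world axes, zero at the start; "ft_torque": the same for the moment, N m; "opening": finger opening in m; "grasp_force": force on a finger pad.
Only numpy, scipy, OpenCV 4.12 (cv2) and the standard library are available. Lean on these libraries where they do the work, as an engineer would, in place of code of your own. Each camera call takes 0.05 s, during which the arm holds its last target. There are 200 camera calls.

## Working session

There is one attempt and no reset: what is moved stays moved. The work goes in short steps, Python scripts to look and compute and a tool call to move; the robot and the scene stay as the last step left them, time stands still between calls to the robot, and variables do not carry over. Pictures are saved under pics/ and viewed, at most 10 in all, crops included, and the job is handed in when it is done.

Besides the shell and the picture viewer there is one more tool, called after "Call:" as name([rows], argument=value, ...), one row to a line, values as JSON. jog_arm: Moves the arm, as the interface text tells. Its arguments: {"type":"object","properties":{"rows":{"type":"array","items":{"type":"array","items":{"type":"number"}}},"hand":{"type":"number"},"force":{"type":"number"}},"required":["rows"]}

```bash
mkdir -p pics
python3 - <<'E'
from bench import sensors, imaging
import cv2,numpy as np
o=sensors.get_obs();print({k:np.round(v,3).tolist() for k,v in o.items()})
for n in ("scene","side"):
    p,d=imaging.snapshot(n);cv2.imwrite(f"pics/{n}0.png",p[...,::-1]);np.savez(f"{n}0.npz",p=p,d=d,**imaging.camera_model(n))
    m=imaging.camera_model(n);print(n,(-m["R"].T@m["t"]).round(3),m["R"][2].round(2))
E
```

```text
{'t': 0.0, 'qpos': [1.117, 0.088, 1.372, -0.0, 1.684, -0.103], 'qvel': [0.001, -0.003, 0.001, -0.0, 0.001, 0.0], 'tau': [0.0, -34.02, -30.242, 0.072, 0.033, -0.0], 'ee_pos': [0.189, 0.516, 0.221], 'orientation': [0.174, 0.985, -0.001, -0.0], 'contact_force': [0.22, -0.448, 0.334], 'ft_torque': [0.015, -0.094, 0.012], 'grasp_force': 0.0, 'opening': 0.094}
scene [1.064 0.405 0.704] [-0.54 -0.5  -0.67]
side [ 0.296 -0.453  0.679] [ 0.35  0.53 -0.77]
```

View pics/scene0.png

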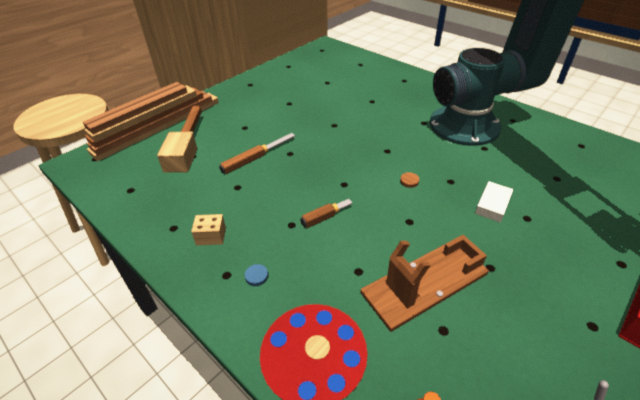

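View pics/side0.png

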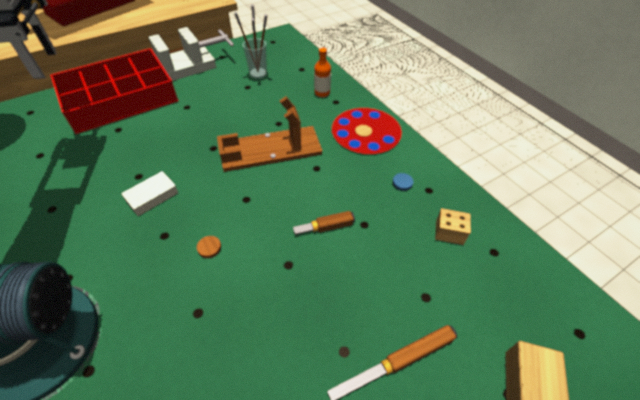

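The scene view shows the long chisel with its butt at about (222,166) and its tip at (294,135). The short one runs (303,220)–(351,203). The stand's post is at (405,275) and its pocket at (470,250). In the side view the long chisel runs (453,332)–(332,396), and the stand's pocket is at (230,148) with the post at (295,130).

```bash
cat > h.py <<'E'
import numpy as np,cv2
def world(d,K,R,t):
    v,u=np.mgrid[:d.shape[0],:d.shape[1]]
    c=np.stack([(u-K[0,2])/K[0,0]*d,(v-K[1,2])/K[1,1]*d,d],-1)
    return (c-t)@R
def ray(uv,z,K,R,t):
    o=-R.T@t; uv=np.atleast_2d(uv).astype(float)
    r=np.c_[(uv[:,0]-K[0,2])/K[0,0],(uv[:,1]-K[1,2])/K[1,1],np.ones(len(uv))]@R
    return o+r*((z-o[2])/r[:,2])[:,None]
E
python3 - <<'E'
from h import *
roi={"scene":{"long":(210,120,305,182),"short":(292,190,362,235),"stand":(350,225,500,335)},
"side":{"long":(320,310,470,400),"short":(285,200,362,242),"stand":(205,90,332,178)}}
for n in roi:
    f=np.load(n+"0.npz");p,d=f["p"].astype(int),f["d"];a=(f["camera_matrix"],f["R"],f["t"])
    W=world(d,*a)
    non=~((p[...,1]>p[...,0]+5))&(p.sum(2)>110)
    for k,(x0,y0,x1,y1) in roi[n].items():
        m=np.zeros(d.shape,bool);m[y0:y1,x0:x1]=non[y0:y1,x0:x1]
        nc,l,s,_=cv2.connectedComponentsWithStats(m.astype(np.uint8));m=l==1+s[1:,4].argmax()
        if k!="stand":
            uv=np.argwhere(m)[:,::-1]
            q=W[m&(d>0)];
            P=ray(uv,0.013,*a)[:,:2];r=cv2.minAreaRect(P.astype(np.float32)*1000)
            ax=np.linalg.svd(P-P.mean(0),full_matrices=False)[2][0];s_=(P-P.mean(0))@ax
            print(n,k,"ray ends",(P.mean(0)+ax*s_.min()).round(3),(P.mean(0)+ax*s_.max()).round(3),np.ptp(s_).round(3),"z med/max",np.median(q[:,2]).round(4),np.percentile(q[:,2],98).round(4))
            g=q[q[:,2]>0.018];
            if len(g)>20:
                c=g[:,:2].mean(0);a2=np.linalg.svd(g[:,:2]-c,full_matrices=False)[2][0];w=(g[:,:2]-c)@a2
                print("   handle top ctr",c.round(4),"ax",a2.round(3),"ends",(c+a2*np.percentile(w,1)).round(3),(c+a2*np.percentile(w,99)).round(3))
        else:
            q=W[m&(d>0)];b=q[(q[:,2]>0.009)&(q[:,2]<0.021)];hi=q[q[:,2]>0.075];po=q[(q[:,2]>.038)&(q[:,2]<.05)]
            print(n,k,len(b),"board rect",cv2.minAreaRect(b[:,:2].astype(np.float32)*1000),"bz",np.median(b[:,2]).round(4),"post",np.median(hi,0).round(3),hi[:,2].max().round(3),"pocket top",np.median(po,0).round(3))
E
```

```text
scene long ray ends [ 0.387 -0.348] [ 0.629 -0.376] 0.244 z med/max 0.018 0.0275
   handle top ctr [ 0.5643 -0.3611] ax [ 0.992 -0.124] ends [ 0.491 -0.352] [ 0.63  -0.369]
scene short ray ends [ 0.497 -0.041] [ 0.623 -0.076] 0.131 z med/max 0.022 0.0275
   handle top ctr [ 0.5846 -0.0598] ax [ 0.96  -0.281] ends [ 0.538 -0.046] [ 0.626 -0.072]
scene stand 3961 board rect ((575.228271484375, 221.0165252685547), (101.91950225830078, 250.66990661621094), 72.8017807006836) bz 0.0147 post [0.639 0.207 0.105] 0.135 pocket top [0.478 0.246 0.044]
side long ray ends [ 0.631 -0.376] [ 0.386 -0.348] 0.247 z med/max 0.023 0.027
   handle top ctr [ 0.5533 -0.3688] ax [-0.993  0.12 ] ends [ 0.625 -0.377] [ 0.486 -0.361]
side short ray ends [ 0.626 -0.073] [ 0.495 -0.042] 0.134 z med/max 0.0233 0.027
   handle top ctr [ 0.5754 -0.0675] ax [-0.959  0.282] ends [ 0.618 -0.08 ] [ 0.532 -0.055]
side stand 2233 board rect ((569.8849487304688, 217.36697387695312), (102.93150329589844, 248.7803192138672), 72.83206939697266) bz 0.0144 post [0.627 0.186 0.108] 0.133 pocket top [0.471 0.24  0.044]
```

Both views agree. The long chisel's origin is about (0.523,-0.364) with its axis at -6.7°. The stand's centre is about (0.573,0.219) with its axis at -17.2°. The sizes match what was given (244 mm long, 250x102 board, board top at 15 mm).

Call:
jog_arm([
  [16.7,-44,0,0,0,0.0116],
  [16.7,-44,0,0,0,0.0116],
  [16.7,-44,0,0,0,0.0116],
  [16.7,-44,0,0,0,0.0116],
  [16.7,-44,0,0,0,0.0116],
  [16.7,-44,0,0,0,0.0116],
  [16.7,-44,0,0,0,0.0116],
  [16.7,-44,0,0,0,0.0116],
  [16.7,-44,0,0,0,0.0116],
  [16.7,-44,0,0,0,0.0116],
  [16.7,-44,0,0,0,0.0116],
  [16.7,-44,0,0,0,0.0116],
  [16.7,-44,0,0,0,0.0116],
  [16.7,-44,0,0,0,0.0116],
  [16.7,-44,0,0,0,0.0116],
  [16.7,-44,0,0,0,0.0116],
  [16.7,-44,0,0,0,0.0116],
  [16.7,-44,0,0,0,0.0116],
  [16.7,-44,0,0,0,0.0116],
  [16.7,-44,0,0,0,0.0116],
], hand=-1, force=35)

```text
t: 2.1
ee_pos: [0.5232, -0.3652, 0.2217]
orientation: [0.059, 0.998, 0.0, -0.0]
contact_force: [0.9, 0.2, -0.1]
opening: 0.0938
grasp_force: 0.0
```

Call:
jog_arm([
  [0,0,-20,0,0,0],
  [0,0,0,0,0,0],
  [0,0,0,0,0,0],
])

```text
t: 2.4
ee_pos: [0.5225, -0.3628, 0.2015]
orientation: [0.059, 0.998, 0.001, -0.001]
contact_force: [1.3, 0.0, 0.8]
opening: 0.0944
grasp_force: 0.0
```

Run:
```python
from h import *
from bench import sensors, imaging
from scipy.spatial.transform import Rotation as Ro
o=sensors.get_obs();M=imaging.camera_model("wrist");a=(M["camera_matrix"],M["R"],M["t"])
p,d=imaging.snapshot("wrist");cv2.imwrite("pics/w1.png",p[...,::-1])
R=Ro.from_quat(o["orientation"]).as_matrix();print(o["t"],np.round(o["ee_pos"],4),"ytool deg",np.degrees(np.arctan2(R[1,1],R[0,1])),"z",R[:,2].round(3),np.round(o["qpos"],2))
W=world(d,*a);p=p.astype(int)
m=(W[...,2]>0.02)&(W[...,2]<0.032)&(d>0)&(p[...,0]>p[...,1]+15)
nc,l,s,_=cv2.connectedComponentsWithStats(m.astype(np.uint8));m=l==1+s[1:,4].argmax()
P=W[m][:,:2].astype(np.float32)*1000;print("handle",cv2.minAreaRect(P),"z",np.median(W[m][:,2]),m.sum())
```

```text
2.4 [ 0.5225 -0.3628  0.2015] ytool deg 83.20145901896262 z [-0.002  0.002 -1.   ] [-0.7   0.29  1.18  0.    1.68 -2.15]
handle ((558.0076904296875, -367.7557678222656), (24.502649307250977, 140.3169403076172), 83.2475357055664) z 0.024999045197829153 2905
```

View pics/w1.png

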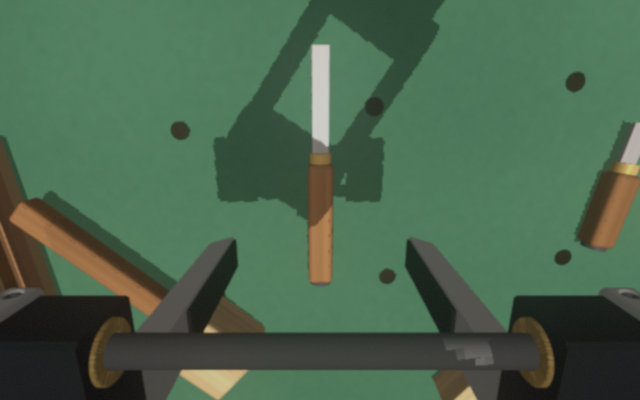

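The wrist view shows the long chisel centred between the fingers: handle (320,165)–(320,283), tip at (320,45). Its angle agrees with the jaws. Next I descend and grip.

Call:
jog_arm([
  [0,-1,-30,0,0,0],
  [0,0,-35,0,0,0],
  [0,0,-35,0,0,0],
  [0,0,-30,0,0,0],
  [0,0,-25,0,0,0],
  [0,0,-15,0,0,0],
  [0,0,-10,0,0,0],
  [0,0,0,0,0,0],
  [0,0,0,0,0,0],
])

```text
t: 3.35
ee_pos: [0.5238, -0.365, 0.0242]
orientation: [0.059, 0.998, -0.001, 0.001]
contact_force: [1.1, -0.0, -0.3]
opening: 0.094
grasp_force: 0.0
```

Call:
jog_arm([
  [0,0,0,0,0,0],
  [0,0,0,0,0,0],
  [0,0,0,0,0,0],
  [0,0,0,0,0,0],
  [0,0,0,0,0,0],
  [0,0,0,0,0,0],
  [0,0,0,0,0,0],
  [0,0,0,0,0,0],
  [0,0,0,0,0,0],
  [0,0,0,0,0,0],
], hand=1, force=40)

```text
t: 4.35
ee_pos: [0.523, -0.3644, 0.0224]
orientation: [0.059, 0.998, 0.0, -0.0]
contact_force: [0.5, 1.1, -0.5]
opening: 0.0256
grasp_force: 40.0
```

Call:
jog_arm([
  [0,0,15,0,0,0],
  [0,0,30,0,0,0],
  [0,0,35,0,0,0],
  [0,0,35,0,0,0],
  [0,0,35,0,0,0],
  [0,0,30,0,0,0],
  [0,0,0,0,0,0],
])

```text
t: 5.05
ee_pos: [0.525, -0.3661, 0.21]
orientation: [0.059, 0.998, -0.004, 0.005]
contact_force: [1.0, -1.0, -0.8]
opening: 0.0258
grasp_force: 40.0
```

Call:
jog_arm([
  [3,17,0,0,0,-0.01],
  [3,34,0,0,0,-0.01],
  [3,34,0,0,0,-0.01],
  [3,34,0,0,0,-0.01],
  [3,34,0,0,0,-0.01],
  [3,34,0,0,0,-0.01],
  [3,34,0,0,0,-0.01],
  [3,34,0,0,0,-0.01],
  [3,34,0,0,0,-0.01],
  [3,34,0,0,0,-0.01],
  [3,34,0,0,0,-0.01],
  [3,34,0,0,0,-0.01],
  [3,34,0,0,0,-0.01],
  [3,34,0,0,0,-0.01],
  [3,34,0,0,0,-0.01],
  [3,34,0,0,0,-0.01],
  [3,34,0,0,0,-0.01],
  [2,21,0,0,0,-0.013],
])

```text
t: 6.85
ee_pos: [0.575, 0.2198, 0.2002]
orientation: [0.15, 0.989, -0.0, -0.002]
contact_force: [0.4, -0.7, -1.5]
opening: 0.0259
grasp_force: 40.0
```

Call:
jog_arm([
  [0,0,0,-0.0163,-0.0525,0],
  [0,0,0,-0.0163,-0.0525,0],
  [0,0,0,-0.0163,-0.0525,0],
  [0,0,0,-0.0163,-0.0525,0],
  [0,0,0,-0.0163,-0.0525,0],
  [0,0,0,-0.0163,-0.0525,0],
  [0,0,0,-0.0163,-0.0525,0],
  [0,0,0,-0.0163,-0.0525,0],
  [0,0,0,-0.0163,-0.0525,0],
  [0,0,0,-0.0163,-0.0525,0],
  [0,0,0,0,0,0],
  [0,0,0,0,0,0],
])

```text
t: 8.05
ee_pos: [0.5751, 0.2174, 0.2009]
orientation: [0.144, 0.952, -0.041, 0.267]
contact_force: [0.5, 0.6, -0.8]
opening: 0.0253
grasp_force: 40.0
```

Run:
```python
from h import *
from bench import sensors, imaging
from scipy.spatial.transform import Rotation as Ro
o=sensors.get_obs()
R=Ro.from_quat(o["orientation"]).as_matrix();e=np.array(o["ee_pos"])
ax=-R[:,0] if R[2,0]<0 else R[:,0]
print(o["t"],e.round(4),"chisel axis",ax.round(3),"yaw",np.degrees(np.arctan2(ax[1],ax[0])),"slope",np.degrees(np.arcsin(ax[2])),np.round(o["qpos"],2),o["opening"])
org=e+R[:,2]*.0095;print("origin est",org.round(4),"tip",(org-.135*ax).round(4),"butt",(org+.105*ax).round(4))
p,d=imaging.snapshot("scene");cv2.imwrite("pics/s2.png",cv2.resize(p[100:350,280:600,::-1],None,fx=2,fy=2))
p,d=imaging.snapshot("side");cv2.imwrite("pics/d2.png",cv2.resize(p[0:200,150:450,::-1],None,fx=2,fy=2))
```

```text
8.05 [0.5751 0.2174 0.2009] chisel axis [ 0.816 -0.253  0.52 ] yaw -17.212030710176368 slope 31.335947897411597 [ 0.47 -0.02  1.62 -0.41  1.16 -0.71] 0.025341916293793433
origin est [0.5799 0.2159 0.1928] tip [0.4697 0.2501 0.1226] butt [0.6655 0.1894 0.2474]
```

View pics/s2.png

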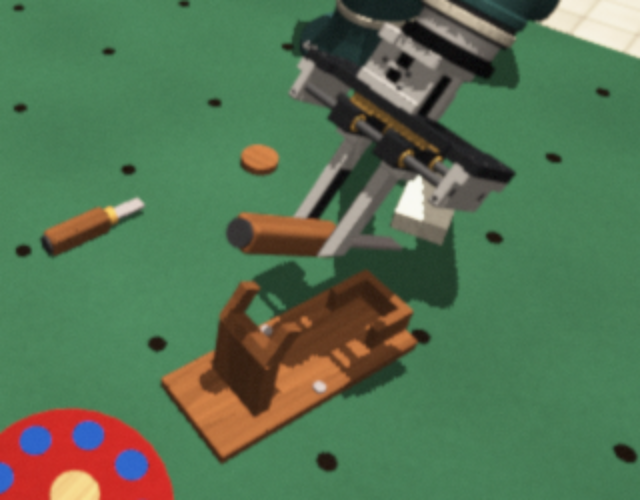

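View pics/d2.png

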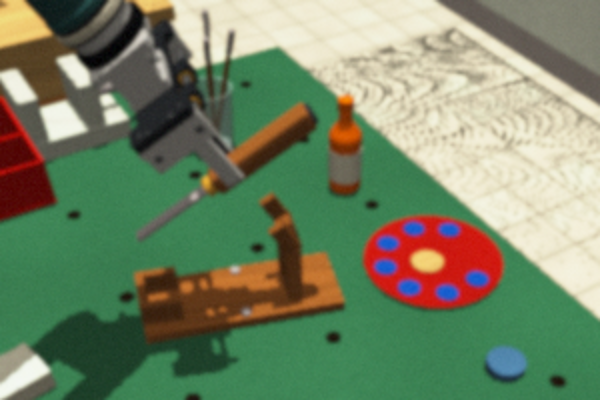

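The scene crop shows the chisel above the stand and in line with it: butt at (240,232), blade end near (398,243). In the side crop the tip is at (140,238) and the handle is uppermost. I lower it until it is just above the pocket walls and check there.

Call:
jog_arm([
  [0,0,-20,0,0,0],
  [0,0,-25,0,0,0],
  [0,0,-20,0,0,0],
  [0,0,-5,0,0,0],
  [0,0,0,0,0,0],
  [0,0,0,0,0,0],
])

```text
t: 8.75
ee_pos: [0.5771, 0.2177, 0.1341]
orientation: [0.145, 0.951, -0.04, 0.269]
contact_force: [0.9, -0.4, -1.5]
opening: 0.0259
grasp_force: 40.0
```

Run:
```python
from h import *
from bench import sensors, imaging
from scipy.spatial.transform import Rotation as Ro
o=sensors.get_obs();R=Ro.from_quat(o["orientation"]).as_matrix();e=np.array(o["ee_pos"]);ax=-R[:,0] if R[2,0]<0 else R[:,0]
org=e+R[:,2]*.0095;print(o["contact_force"],"origin",org.round(4),"tip",(org-.135*ax).round(4))
ims=[]
for n,(x,y,w,h) in {"side":(190,70,150,120),"wrist":(160,0,320,256)}.items():
    M=imaging.camera_model(n);p,d=imaging.snapshot(n);p=p.copy()
    for X in (org-.135*ax,org+.105*ax):
        c=M["R"]@X+M["t"];uv=M["camera_matrix"]@c;uv=uv[:2]/uv[2];print(n,uv.round(1))
    ims.append(cv2.resize(p[y:y+h,x:x+w],(400,320)))
cv2.imwrite("pics/c3.png",np.hstack(ims)[...,::-1])
```

```text
[ 0.94313685 -0.3534556  -1.45400107] origin [0.5818 0.2162 0.126 ] tip [0.4721 0.2505 0.0553]
side [225.7 139.8]
side [306.9  83.4]
wrist [320.9 -29.3]
wrist [321.1 414.6]
```

View pics/c3.png

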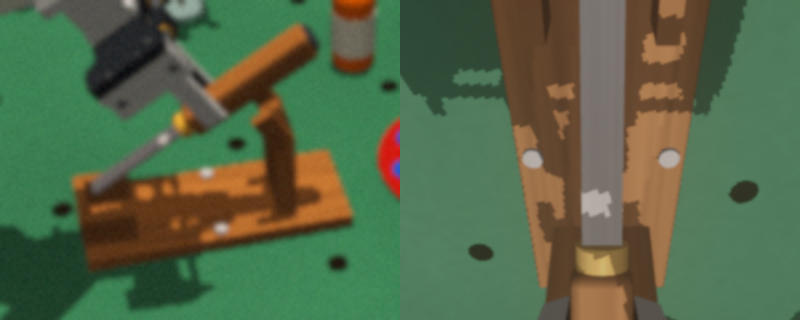

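The tip appears at about (93,190) in the side crop, against a prediction of (95,186). The wrist view shows the blade centred between the screw heads (532 and 669; blade at 602). I lower it to contact.

Call:
jog_arm([
  [0,0,-10,0,0,0],
  [0,0,-10,0,0,0],
  [0,0,-8,0,0,0],
  [0,0,-5,0,0,0],
  [0,0,-2,0,0,0],
  [0,0,0,0,0,0],
  [0,0,0,0,0,0],
])

```text
t: 9.55
ee_pos: [0.5763, 0.2176, 0.0978]
orientation: [0.145, 0.951, -0.04, 0.269]
contact_force: [-0.3, -0.8, -0.6]
opening: 0.0253
grasp_force: 40.0
```

Call:
jog_arm([
  [0,0,-1,0,0,0],
  [0,0,-1,0,0,0],
  [0,0,0,0,0,0],
  [0,0,0,0,0,0],
])

```text
t: 9.95
ee_pos: [0.576, 0.2175, 0.0956]
orientation: [0.145, 0.952, -0.041, 0.268]
contact_force: [-0.5, 0.4, -1.0]
opening: 0.0258
grasp_force: 40.0
```

Call:
jog_arm([
  [0,0,-1,0,0,0],
  [0,0,-1,0,0,0],
  [0,0,0,0,0,0],
  [0,0,0,0,0,0],
])

```text
t: 10.35
ee_pos: [0.5766, 0.2176, 0.0944]
orientation: [0.145, 0.951, -0.04, 0.269]
contact_force: [0.4, 0.0, 1.4]
opening: 0.0257
grasp_force: 40.0
```

Call:
jog_arm([
  [0,0,-1,0,0,0],
  [0,0,0,0,0,0],
  [0,0,0,0,0,0],
])

```text
t: 10.65
ee_pos: [0.5767, 0.2176, 0.0942]
orientation: [0.145, 0.951, -0.04, 0.269]
contact_force: [-1.6, -0.9, 4.9]
opening: 0.0257
grasp_force: 40.0
```

Call:
jog_arm([
  [0,0,0,0,0,0],
  [0,0,0,0,0,0],
  [0,0,0,0,0,0],
  [0,0,0,0,0,0],
  [0,0,0,0,0,0],
  [0,0,0,0,0,0],
], hand=0)

```text
t: 11.25
ee_pos: [0.5759, 0.2175, 0.0923]
orientation: [0.145, 0.952, -0.041, 0.268]
contact_force: [0.3, -0.5, -0.2]
opening: 0.0469
grasp_force: 0.0
```

Run:
```python
from h import *
from bench import imaging
ims=[]
for n,(x,y,w,h) in {"side":(190,70,150,120),"wrist":(160,0,320,256)}.items():
    p,d=imaging.snapshot(n);ims.append(cv2.resize(p[y:y+h,x:x+w],(400,320)))
cv2.imwrite("pics/c4.png",np.hstack(ims)[...,::-1])
```

```text
(no output)
```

View pics/c4.png

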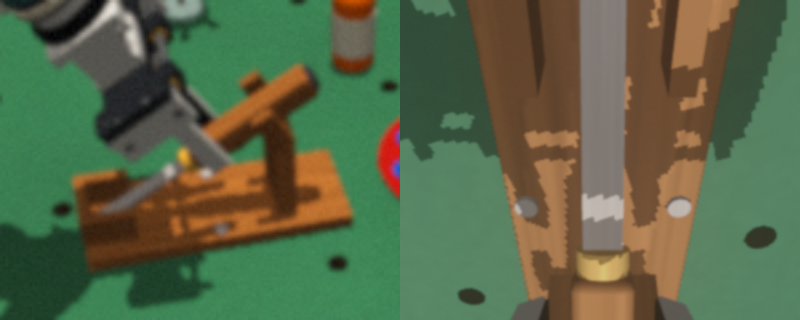

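The chisel rests in the stand: tip in the pocket at (100,210), handle in the fork at (270,110). The fingers are clear of it. I retract along the tool axis.

Call:
jog_arm([
  [-5,1.5,8.5,0,0,0],
  [-10,3,17,0,0,0],
  [-10,3,17,0,0,0],
  [-10,3,17,0,0,0],
  [-15,4.6,25,0,0,0],
  [-15,4.6,25,0,0,0],
  [-15,4.6,25,0,0,0],
  [0,0,0,0,0,0],
  [0,0,0,0,0,0],
  [0,0,0,0,0,0],
  [0,0,0,0,0,0],
], hand=-0.3)

```text
t: 12.45
ee_pos: [0.4957, 0.241, 0.2247]
orientation: [0.145, 0.952, -0.042, 0.267]
contact_force: [-0.6, 0.2, -0.4]
opening: 0.061
grasp_force: 0.0
```

Run:
```python
from h import *
from bench import imaging
ims=[]
for n,(x,y,w,h) in {"side":(190,70,150,120),"scene":(340,190,200,160)}.items():
    p,d=imaging.snapshot(n);ims.append(cv2.resize(p[y:y+h,x:x+w],(400,320)))
    M=imaging.camera_model(n);W=world(d,M["camera_matrix"],M["R"],M["t"])-[.5726,.219,0]
    s=np.array([.9553,-.2957]);X=W[...,:2]@s;Y=W[...,:2]@[.2957,.9553]
    m=(d>0)&(abs(Y)<.016)&(X>-.04)&(X<.105)&(W[...,2]>.05)&(W[...,2]<.2)
    b=np.polyfit(X[m],W[...,2][m],1);print(n,m.sum(),"surface slope",np.degrees(np.arctan(b[0])),"z at x=3mm",np.polyval(b,.003),"y med",np.median(Y[m]))
cv2.imwrite("pics/c5.png",np.hstack(ims)[...,::-1])
```

```text
side 760 surface slope 29.29537417522275 z at x=3mm 0.09124589271532393 y med -0.011192123368510599
scene 1074 surface slope 21.631225557857416 z at x=3mm 0.09053896205665067 y med 0.009250641227246423
```

View pics/c5.png

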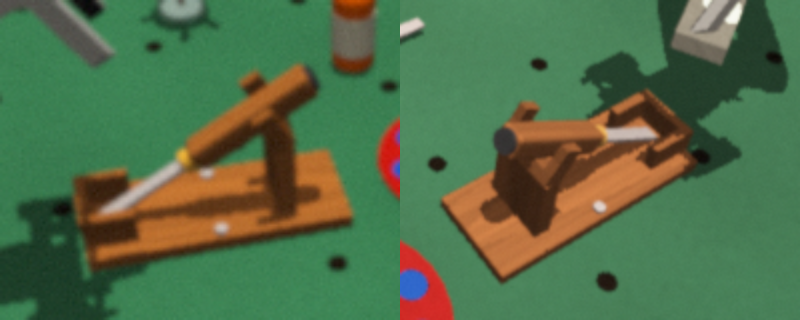

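The chisel is seated: tip in the pocket at (100,210), handle in the fork at (275,110), and the gripper is clear. I hand in.

```bash
python3 -c "
from bench import bot
print(bot.finish_job())"
```

```text
the job is handed in; nothing more can be done
None
```

The long chisel is released and resting in the stand, with its tip in the pocket and its handle in the fork at about 30°; the short chisel was not touched, and the job was handed in at about 12.6 s (the hand-in gave back no verdict).

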